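# Catch a label roll on its gravity feeder

### The arm

A 7-joint arm with a two-finger parallel gripper is mounted at the origin on the work surface. World frame = base frame: x ahead of the robot, y to its left, z up, the work surface at z = 0. Lengths are in m, angles in rad, forces in N, time in s.
With the tool pointing down it reaches from about 0.4 to 0.85 m from the base axis. Payload 4.4 kg.
Tool frame: the origin (TCP) lies at the very end of the fingers, on their centre line; the grasp point (between the pads) lies 19 mm behind it; z points along the fingers, y is the line along which they close (so a half turn about z gives the same grasp; the last joint's range is limited). The gripper opens to 94 mm and grips with 3 to 60 N. Pads are 16 mm wide; open, the fingers measure 119 mm over their backs; the gripper's body (75 mm by 177 mm) begins 78 mm behind the grasp point.
Start: joints at [1.189, 0.628, 0.038, 1.517, -0.027, 0.996, -0.02], TCP at [0.202, -0.618, 0.205] pointing down, gripper open.
Joint ranges: [-3.06, 3.06], [-0.37, 2.12], [-1.25, 1.32], [0.18, 2.47], [-1.1, 4.24], [0.23, 1.98], [-2.94, 2.94]. Speed limits (rad/s): [2.57, 2.57, 3.14, 3.14, 3.14, 3.14, 3.14].

### API

Orientations are given as a rotation vector (axis times angle).
In Python, from rig import ctrl gives the robot as it stands.
- The arm moves only by the shell command python3 -m creep 'ROWS' [FORCE]. ROWS is JSON, a list that holds one entry, the list of rows, each a list of 5 numbers: the opening, from 0 (shut) to 1 (fully open), then the shift along the world's x, y, z in mm, then the turn about the world's z in degrees. In form: [[[gripper, tx, ty, tz, spin], ...]]. A call has 1 to 12 rows; each row shifts and turns the commanded pose from where the row before left it; what a row does not reach is not made up. A row lasts 1/10 s, in which the tool goes at most 50 mm and 8.59 degrees, less where a joint would pass 70% of its speed; a pose out of reach is approached as far as the arm can. A call with a gripper value outside its range is refused whole. The fingers move at their own pace and stop on an object; FORCE is the grip in N (left out, the last holds). Time passes only in rows, so rows that do not move let the fingers close. It gives the time, the measured TCP pose, the force, the opening and the grip force at its end, in the units of the state.
- ctrl.read_state(): the state, without advancing time (a new reading comes with each control period).
- ctrl.read_camera(name): name is "side" or "top" or "wrist"; returns a dict with "color" (480x640x3 uint8, red, green, blue), "range_z" (480x640 float32, m along the optical axis (not along the pixel's ray), 0 where there is no reading), "fx", "fy", "cx", "cy" (pixels), "rvec" (rotation vector, rad) and "tvec" (3), from world to camera coordinates, as OpenCV has them; the wrist camera has in their place "mount" (4x4, takes a point from camera to tool coordinates, whose origin is the TCP and whose axes are the flange's). Camera axes: x right, y down, z forward; pixel columns grow to the right and rows downward; lengths in m; the calibration is good to about 2 mm. A picture is of the moment at which its call begins: read the wrist's pose just before it.
- ctrl.close_job(): hands the job in; it is judged then, once.
The state is a dict: "t": time; "q": joint angles; "qd": joint speeds; "tau": joint torques, N m; "tcp_pos": TCP position; "orientation": TCP orientation; "wrist_force": force on the tool from outside, world axes, zero at the start; "ft_torque": the same for the moment, N m; "finger_gap": finger opening in m; "finger_force": force on a finger pad.
Only numpy, scipy, OpenCV 4.12 (cv2) and the standard library are available. Lean on these libraries where they do the work, as an engineer would, in place of code of your own. Each camera call takes 0.05 s, during which the arm holds its last target. There are 200 camera calls.

### The job

Release the label roll by pressing the green plunger of the feeder fully down and let it roll out from under the yellow wire guard untouched; then catch it softly from in front with closed fingers (no knock, no pinching) and slow it down on the move: on the bare rail it must still run at 0.1 m/s or more, on the orange part it must keep rolling, and on the red part it may only creep, under 0.1 m/s. Bring it to a standstill on the red part, clearly short of the end stops, and hold it still there for two seconds. Then ease it down, still creeping, until its spindle rests against both end stops, take the hand away, and leave the stapler, tumbler and tape alone.

Things in the scene. Friction and masses are not known exactly. Their poses are not given: they have to be found in the camera images.
- roll: White paper label roll, 76 mm diameter, 60 mm wide, on a steel spindle 20 mm thick, 110 mm long; 0.36 kg nominal. Origin at its centre, x along the spindle. Its spindle rolls on the rails; it speeds up slowly, about 0.6 m/s2 times the slope, to 0.14-0.23 m/s at guard_exit and 0.17-0.3 at the end. Over 10 N dents it; held still it leans on the hand with 0.5-4 N.
- rails (a joint): Slope of the two aluminium rails in rad, set differently each time (0.115 to 0.2), fixed during the job. The rails are 64 mm apart inside, each 10 mm wide and 16 mm high, top faces 10 mm below the axis line (the line from rails_start to rails_end). Between the rails nothing but the roll and the release blade comes within 45 mm below the axis line.
- rails_start (a point): Centre of the roll where it waits behind the release blade, midway between the rails, 170 mm above the counter. x axis across the rails, -y points down the run, z square to the rails.
- guard_exit (a point): Point on the axis line 190 mm down the run from rails_start, same axes: when the roll's centre passes here it is out of the guard and may be touched. The yellow wire guard itself ends 48 mm before this point; it is 133 mm wide and its top is 56 mm above the axis line.
- orange_edge (a point): Point on the axis line 260 mm down the run from rails_start, same axes: the bare rail ends and the orange part begins here. While the roll's centre is on the bare rail, from guard_exit to here, it must not be slower than 0.1 m/s; from here to red_edge it must keep rolling (0.03 m/s or more).
- red_edge (a point): Point on the axis line 340 mm down the run from rails_start, same axes: the orange part ends here and the red part goes on to the end. While the roll's centre is past here it must be slower than 0.1 m/s. The standstill is made with the roll's centre 0 to 100 mm past here.
- rails_end (a point): Centre of the roll when its spindle rests against the two red end stops, 470 mm down the run from rails_start, same axes (y is the distance back up the run). The stops, 10 mm wide on the rails, rise 19 mm above the axis line and leave the 64 mm between the rails open: closed fingers in front of the roll pass between them.
- plunger (a joint): Travel of the release plunger in m: 0 up (the blade in front of the roll holds it), 0.055 fully down. The roll starts to move at 0.035 to 0.045. Sliding friction about 4 N plus 8 N per m/s; it stays where it is left.
- plunger_top (a point): Centre of the top face of the green plunger head (disc of 36 mm diameter, 14 mm thick, on a 12 mm rod) at the robot's side of the rails, 108 mm from the middle of the rails, 60 mm above the axis line when up; press it straight down from above.
- stapler: Black stapler, 130 x 36 x 48 mm, bystander; origin under its centre.
- tumbler: Red insulated tumbler with black handle, 82 mm diameter, 178 mm high, bystander; origin under its centre.
- tape: Amber ring of packing tape lying flat, 100 mm diameter, 24 mm high, bystander; origin under its centre.
There are look-alikes about, which are no part of the job. There is more than one size of the roll; the job needs the smallest.

How it is judged:
By the outcome, as a careful person would: the job done as asked, in the order asked, and still so for the second after the job is handed in, with the robot touching nothing.
It also fails if it takes over 40 s, if anything falls off the work surface, if the arm or the gripper's body presses on something with over 40 N, if the wrist force passes 120 N, or if a joint passes its speed limit or range.

## Working session

There is one attempt and no reset: what is moved stays moved. The work goes in short steps, Python scripts to look and compute and a shell command to move; the robot and the scene stay as the last step left them, time stands still between calls to the robot, and variables do not carry over. Pictures are saved under pics/ and viewed, at most 10 in all, crops included, and the job is handed in when it is done.

```bash
ls; mkdir -p pics; cat > h.py <<'E'
import numpy as np, cv2, pickle
from rig import ctrl
def grab(n,save=True):
    d=ctrl.read_camera(n); pickle.dump(d,open(f'{n}.pkl','wb'))
    return d
def cloud(d):
    z=d['range_z'];v,u=np.mgrid[:480,:640]
    P=np.dstack([(u-d['cx'])/d['fx']*z,(v-d['cy'])/d['fy']*z,z])
    R=cv2.Rodrigues(np.array(d['rvec'],float))[0]
    W=(P-np.array(d['tvec']).ravel())@R
    W[z==0]=np.nan
    return W
E
python3 - <<'E'
from h import *
for n in('top','side'):
    d=grab(n); cv2.imwrite(f'pics/{n}0.png',d['color'][:,:,::-1])
    R=cv2.Rodrigues(np.array(d['rvec'],float))[0]; print(n,-R.T@np.array(d['tvec']).ravel(),R[2],d['fx'])
s=ctrl.read_state();print({k:np.round(v,3) for k,v in s.items()})
E
```

```text
pics
top [0.43264811 0.06962183 1.63189191] [ 0.06903119 -0.00620266 -0.99759522] 577.3353035605865
side [-0.08065133  0.70761009  1.04528807] [ 0.48342251 -0.50766322 -0.71314846] 597.8577633248173
{'t': np.float64(0.1), 'q': array([ 1.189,  0.629,  0.038,  1.518, -0.027,  0.996, -0.02 ]), 'qd': array([ 0.001, -0.   ,  0.001, -0.002, -0.001, -0.   , -0.   ]), 'tau': array([ 3.0000e-03, -5.5078e+01,  1.1470e+00, -1.8712e+01, -5.2000e-02,
        1.9000e-02,  0.0000e+00]), 'tcp_pos': array([ 0.202, -0.617,  0.205]), 'orientation': array([-3.101, -0.494,  0.   ]), 'wrist_force': array([-0.248, -0.243, -0.184]), 'ft_torque': array([ 0.006, -0.069, -0.004]), 'finger_force': np.float64(0.0), 'finger_gap': np.float64(0.094)}
```

View pics/top0.png

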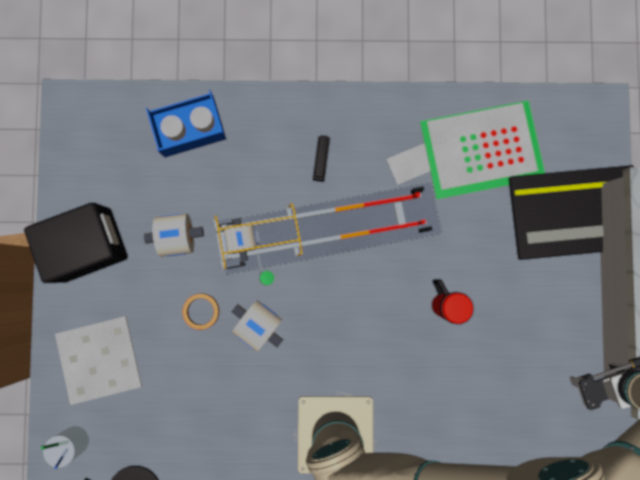

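View pics/side0.png

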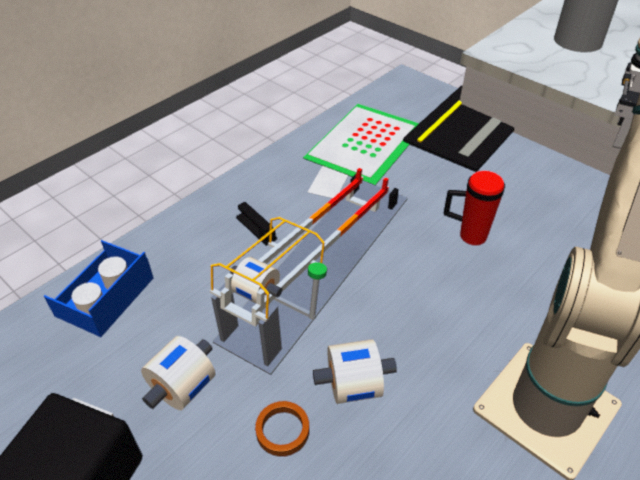

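The top view shows these things that could be taken for the roll:
- A roll in the feeder at (240,238), under the wire guard.
- Larger loose rolls at (172,234) and (257,326).
- White cups in the blue box at (172,126) and (202,118).

The feeder roll is the smallest and sits on the rails behind the blade, so I choose it. The green plunger is at (266,278) in top and (317,270) in side. The stops are near (418,194) and (425,225) in top.

```bash
python3 - <<'E'
from h import *
for n in('top','side'):
    d=pickle.load(open(n+'.pkl','rb'));W=cloud(d);c=d['color'];hsv=cv2.cvtColor(c,cv2.COLOR_RGB2HSV)
    ok=np.isfinite(W[...,0])
    reg=ok&(W[...,0]>.35)&(W[...,0]<.75)&(W[...,1]<.4)&(W[...,1]>-.2)&(W[...,2]>.06)&(W[...,2]<.3)
    H,S,V=[hsv[...,i] for i in range(3)]
    M={'green':(H>50)&(H<80)&(S>120),'orange':(H>9)&(H<19)&(S>180),'red':((H<6)|(H>174))&(S>160),'yellow':(H>=19)&(H<28)&(S>130)}
    for k,m in M.items():
        m=(m&reg).astype(np.uint8)
        N,L,st,ce=cv2.connectedComponentsWithStats(m,connectivity=8)
        for i in range(1,N):
            if st[i,4]>=25:
                p=W[L==i]; print(n,k,st[i].tolist(),'med',np.median(p,0).round(3),'lo',np.percentile(p,3,0).round(3),'hi',np.percentile(p,97,0).round(3))
    cv2.imwrite(f'pics/{n}crop.png',cv2.resize(c[160:300,190:450] if n=='top' else c[150:380,190:420],None,fx=2.5 if n=='top' else 2.5,fy=2.5,interpolation=cv2.INTER_CUBIC)[:,:,::-1])
E
```

```text
top green [260, 271, 14, 14, 147] med [0.434 0.179 0.221] lo [0.419 0.165 0.214] hi [0.446 0.192 0.227]
top red [364, 195, 47, 12, 149] med [ 0.641 -0.136  0.084] lo [ 0.628 -0.196  0.07 ] hi [ 0.655 -0.075  0.098]
top red [370, 223, 42, 10, 121] med [ 0.567 -0.142  0.087] lo [ 0.555 -0.196  0.074] hi [ 0.579 -0.09   0.099]
top yellow [228, 204, 72, 49, 143] med [0.518 0.149 0.205] lo [0.494 0.1   0.181] hi [0.611 0.263 0.23 ]
top yellow [337, 205, 26, 5, 41] med [ 0.62  -0.03   0.106] lo [ 0.614 -0.063  0.097] hi [ 0.627 -0.001  0.115]
top yellow [217, 223, 9, 10, 25] med [0.552 0.294 0.233] lo [0.544 0.281 0.171] hi [0.562 0.304 0.238]
top yellow [342, 232, 26, 5, 38] med [ 0.548 -0.045  0.106] lo [ 0.542 -0.076  0.097] hi [ 0.555 -0.014  0.116]
side green [308, 263, 19, 16, 257] med [0.427 0.182 0.22 ] lo [0.413 0.163 0.213] hi [0.444 0.196 0.225]
side orange [311, 203, 20, 19, 128] med [ 0.616 -0.031  0.104] lo [ 0.606 -0.067  0.093] hi [0.626 0.002 0.111]
side orange [339, 214, 19, 20, 134] med [ 0.544 -0.044  0.104] lo [ 0.534 -0.081  0.096] hi [ 0.555 -0.011  0.112]
side red [328, 180, 30, 29, 217] med [ 0.636 -0.132  0.083] lo [ 0.622 -0.196  0.066] hi [ 0.652 -0.075  0.097]
side red [355, 192, 27, 28, 185] med [ 0.562 -0.14   0.084] lo [ 0.549 -0.195  0.071] hi [ 0.577 -0.087  0.097]
side yellow [211, 217, 113, 101, 700] med [0.526 0.221 0.21 ] lo [0.452 0.097 0.148] hi [0.614 0.311 0.235]
```

View pics/sidecrop.png

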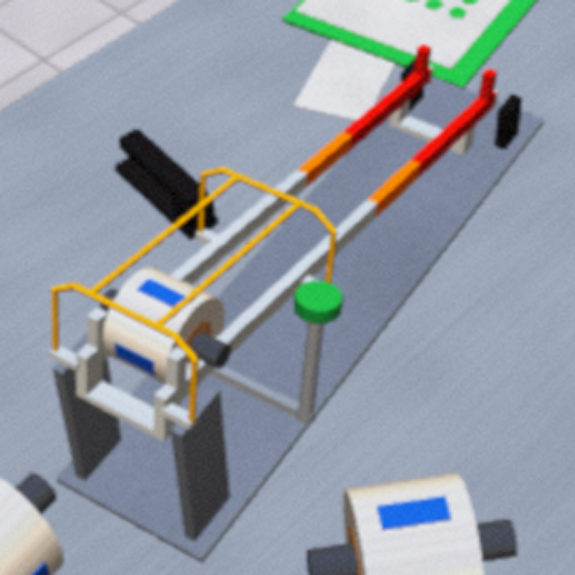

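View pics/topcrop.png

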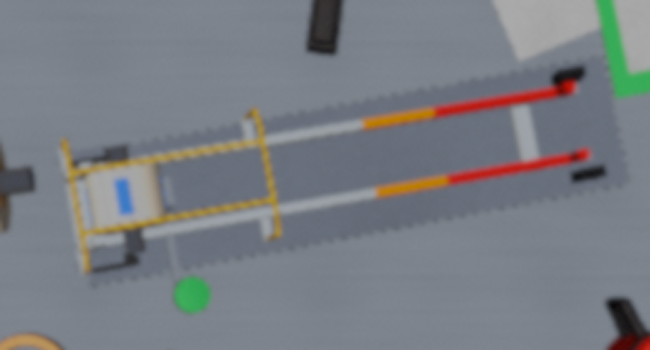

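The crops confirm the small roll sits behind the blade, with the rails running right and slightly away from the robot. Next I fit the rail frame.

```bash
cat > fit.py <<'E'
from h import *
res=[]
for n in('top','side'):
    d=pickle.load(open(n+'.pkl','rb'));W=cloud(d);c=d['color'];hsv=cv2.cvtColor(c,cv2.COLOR_RGB2HSV)
    H,S,V=[hsv[...,i].astype(int) for i in range(3)]
    ok=np.isfinite(W[...,0])&(W[...,2]>.06)&(W[...,2]<.135)&(W[...,0]>.5)&(W[...,0]<.68)&(W[...,1]<.03)&(W[...,1]>-.21)
    col=ok&(S>150)&((H<28)|(H>174))
    P=W[col];h=H[col]; far=P[:,0]-.59>-.2*(P[:,1]+.1)
    dirs=[];
    for f in(far,~far):
        q=P[f&(P[:,1]>-.17)]
        l=cv2.fitLine(q[:,:2].astype(np.float32),cv2.DIST_HUBER,0,.01,.01).ravel(); v=l[:2]*(-np.sign(l[1])); dirs.append(v); print(n,len(q),v,l[2:])
        k=np.median(q,0);
    dv=np.mean(dirs,0);dv/=np.linalg.norm(dv); nv=np.array([-dv[1],dv[0]]) # left of run
    for f in(far,~far):
        q=P[f];hh=h[f];s=q[:,:2]@dv; red=(hh<7)|(hh>174)
        print('  lat',np.median(q[:,:2]@nv).round(4),'orange s',np.percentile(s[~red],[2,98]).round(4),'red s',np.percentile(s[red],[2,98]).round(4))
        m=s<np.percentile(s,80); z=np.polyfit(s[m],q[m,2],1); print('  z slope',z[0].round(3),'z at mid',np.median(q[m,2]).round(4),'s',np.median(s[m]).round(4))
    print(' dv',dv,'yaw',np.degrees(np.arctan2(dv[1],dv[0])))
E
python3 fit.py
```

```text
top 221 [ 0.19330703 -0.9811383 ] [ 0.6304098  -0.08056185]
top 197 [ 0.19077441 -0.9816339 ] [ 0.55681026 -0.0887369 ]
  lat 0.6034 orange s [0.1146 0.1884] red s [0.1932 0.3294]
  z slope -0.192 z at mid 0.0951 s 0.2018
  lat 0.5293 orange s [0.1149 0.1886] red s [0.195  0.3152]
  z slope -0.19 z at mid 0.0972 s 0.193
 dv [ 0.19204089 -0.98138696] yaw -78.928085
side 323 [ 0.19742046 -0.9803189 ] [ 0.6236861  -0.07980284]
side 297 [ 0.19262967 -0.9812715 ] [ 0.5523821 -0.094415 ]
  lat 0.5968 orange s [0.1132 0.1889] red s [0.1919 0.3318]
  z slope -0.189 z at mid 0.0926 s 0.2004
  lat 0.5232 orange s [0.1129 0.187 ] red s [0.1911 0.3152]
  z slope -0.185 z at mid 0.0964 s 0.1848
 dv [ 0.19502564 -0.9807981 ] yaw -78.75378
```

```bash
python3 -m creep '[[[0,0,0,25,0],[0,0,10,45,0],[0,15,20,45,4],[0,25,37,15,4],[0,25,38,0,4],[0,25,38,0,4],[0,25,38,0,4],[0,25,38,0,4],[0,25,38,0,4],[0,25,38,0,4],[0,25,38,0,4],[0,20,38,0,4]]]' 20; python3 -c "
from h import *
s=ctrl.read_state();print(s['t'],s['tcp_pos'],s['orientation'],s['finger_gap'],s['wrist_force'])"
```

```text
t: 1.3
tcp_pos: [0.4374, -0.2455, 0.334]
orientation: [-2.744, -1.53, -0.0]
wrist_force: [1.1, -0.3, 0.2]
finger_gap: 0.002
finger_force: 0.0
1.3 [ 0.43742074 -0.24549522  0.33401943] [-2.74373129e+00 -1.52995181e+00 -3.79111825e-04] 0.0020270609728307394 [ 1.08685485 -0.34440096  0.20363205]
```

```bash
python3 -m creep '[[[0,-1,42,0,4.3],[0,-1,42,0,4.3],[0,-1,42,0,4.3],[0,-1,42,0,4.3],[0,-1,42,0,4.3],[0,-1,42,0,4.3],[0,-1,42,0,4.3],[0,0,42,-20,4.3],[0,0,42,-20,4.3],[0,0,35,-30,4.4],[0,0,12,-20,0],[0,0,0,-4,0]]]'; python3 - <<'E'
from h import *
s=ctrl.read_state();print(s['t'],s['tcp_pos'],s['orientation'],s['wrist_force'])
d=grab('side');cv2.imwrite('pics/s1.png',d['color'][150:400,150:500,::-1].repeat(2,0).repeat(2,1))
E
```

```text
t: 2.5
tcp_pos: [0.4275, 0.1789, 0.2381]
orientation: [-1.987, -2.429, 0.005]
wrist_force: [1.1, -0.6, 0.9]
finger_gap: 0.0005
finger_force: 0.0
2.5 [0.42752554 0.17888498 0.23811125] [-1.98701545 -2.42924182  0.00502623] [ 1.12751133 -0.61000875  0.92839947]
```

View pics/s1.png

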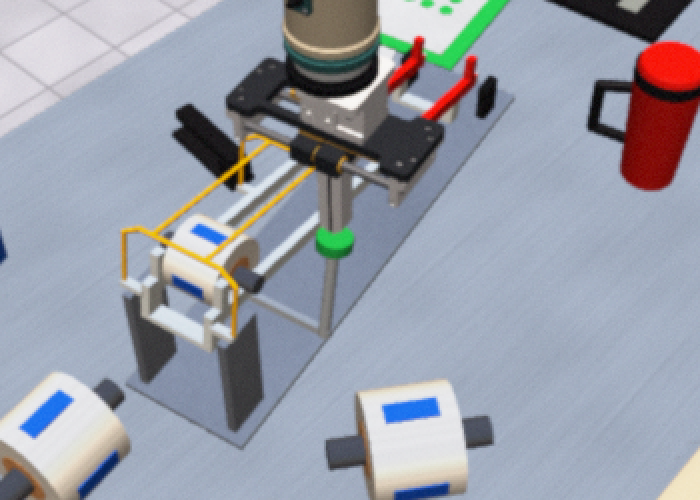

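The closed fingers stand right above the green plunger head (335,240 in the crop), turned across the rails. The roll is still waiting at (207,255). I press part way, staying short of release.

```bash
for i in 1; do python3 -m creep '[[[0,1,0,-8,0],[0,1,0,-6,0]]]'; done; python3 -m creep '[[[0,0,0,-3,0],[0,0,0,-3,0]]]'; python3 -m creep '[[[0,0,0,-10,0],[0,0,0,-10,0]]]'
```

```text
t: 2.75
tcp_pos: [0.4324, 0.1764, 0.2265]
orientation: [1.996, 2.424, 0.001]
wrist_force: [-0.5, 0.6, -1.4]
finger_gap: 0.0004
finger_force: 0.0
t: 2.95
tcp_pos: [0.432, 0.1769, 0.2206]
orientation: [1.995, 2.425, 0.001]
wrist_force: [-1.1, -1.4, 3.7]
finger_gap: 0.0004
finger_force: 2.0
t: 3.15
tcp_pos: [0.4321, 0.1788, 0.2007]
orientation: [1.994, 2.427, 0.005]
wrist_force: [-0.8, 1.9, 4.1]
finger_gap: 0.0008
finger_force: 1.8
```

```bash
python3 -m creep '[[[0,0,0,-14,0],[0,0,0,-15,0],[0,0,0,-8,0]]]'
```

```text
t: 3.45
tcp_pos: [0.4322, 0.1785, 0.1647]
orientation: [1.994, 2.426, 0.002]
wrist_force: [-15.5, -8.0, 89.1]
finger_gap: 0.0002
finger_force: 44.4
```

```bash
python3 -m creep '[[[0,0,0,26,0],[0,9.5,-48.5,-10,0],[0,9.5,-48.5,-10,0],[0,9.5,-48.5,-10,0],[0,9.5,-48.5,-10,0],[0,35,7,0,0],[0,35,7,0,0]]]'; cat > roll.py <<'E'
from h import *
# white/blue roll points nearest rails axis -> s along run from start (m)
def roll(n='side'):
    st=ctrl.read_state(); d=grab(n); W=cloud(d)
    dv=np.array([.1935,-.981]);nv=np.array([.981,.1935])
    h=W[...,:2]@dv;l=W[...,:2]@nv-.564; s=(h+.141)/np.cos(.187); ax=.170-.19*(h+.141)
    c=cv2.cvtColor(d['color'],cv2.COLOR_RGB2HSV)
    up=W[...,2]-ax
    m=np.isfinite(h)&(abs(l)<.027)&(up>.012)&(up<.044)&(s>-.05)&(s<.53)&~((c[...,1]>140)&(c[...,0]<30))
    m&=(c[...,2]>110)
    p=W[m]; hh=h[m]; zz=W[...,2][m]
    if len(hh)<20: print('few',len(hh)); return
    # circle fit known radius .038 : centre on axis line
    from scipy.optimize import least_squares
    f=lambda q: np.hypot(hh-(q[0]*np.cos(.187)-.141), zz-(.170-q[0]*np.sin(.187)))-.038
    r=least_squares(f,[np.median(s[m])],loss='soft_l1',f_scale=.002)
    print('t',round(st['t'],2),'n',len(hh),'s',r.x.round(4),'res',np.median(abs(r.fun)).round(4),'tool',st['tcp_pos'].round(4),'F',st['wrist_force'].round(2))
    return r.x[0]
if __name__=='__main__': roll()
E
python3 roll.py
```

```text
t: 4.15
tcp_pos: [0.5391, -0.0048, 0.1487]
orientation: [-2.001, -2.421, 0.004]
wrist_force: [0.3, 0.1, 0.4]
finger_gap: 0.0004
finger_force: 0.0
t 4.15 n 565 s [0.1082] res 0.0012 tool [ 0.5391 -0.0048  0.1487] F [0.25 0.14 0.35]
```

```bash
python3 -m creep '[[[0,35,7,-4,0],[0,0,0,-35,0]]]'; python3 roll.py
```

```text
t: 4.4
tcp_pos: [0.5817, 0.0075, 0.113]
orientation: [1.99, 2.42, 0.015]
wrist_force: [-0.7, -0.6, -0.1]
finger_gap: 0.0004
finger_force: 0.0
t 4.4 n 558 s [0.1573] res 0.0017 tool [0.5817 0.0075 0.113 ] F [-0.66 -0.58 -0.12]
```

```bash
python3 -m creep '[[[0,1,-4.8,-1,0],[0,2.7,-13.5,-2.6,0],[0,4,-20.2,-3.9,0]]]';
```

```text
t: 4.75
tcp_pos: [0.5823, -0.0327, 0.1044]
orientation: [1.991, 2.428, 0.002]
wrist_force: [0.8, 0.7, 0.3]
finger_gap: 0.0003
finger_force: 0.0
```

```bash
python3 -m creep '[[[0,4,-20,-3.9,0]]]';
```

```text
t: 4.85
tcp_pos: [0.5863, -0.0546, 0.1005]
orientation: [1.993, 2.425, 0.0]
wrist_force: [-0.1, -1.0, -0.4]
finger_gap: 0.0006
finger_force: 0.0
```

```bash
python3 -m creep '[[[0,3.9,-20,-3.8,0]]]';
```

```text
t: 4.95
tcp_pos: [0.5902, -0.075, 0.0967]
orientation: [1.994, 2.425, -0.0]
wrist_force: [0.5, 0.4, -0.2]
finger_gap: 0.0001
finger_force: 0.0
```

```bash
python3 -m creep '[[[0,3.5,-18,-3.4,0]]]';
```

```text
t: 5.05
tcp_pos: [0.5935, -0.0937, 0.093]
orientation: [1.995, 2.424, -0.001]
wrist_force: [-0.1, -0.3, -0.5]
finger_gap: 0.0007
finger_force: 0.1
```

```bash
python3 -m creep '[[[0,2.8,-14.3,-2.7,0]]]';
```

```text
t: 5.15
tcp_pos: [0.5962, -0.1077, 0.0899]
orientation: [1.996, 2.424, -0.001]
wrist_force: [0.6, -0.4, 0.4]
finger_gap: 0.0005
finger_force: 0.0
```

```bash
python3 -m creep '[[[0,2.1,-10.5,-2,0]]]';
```

```text
t: 5.25
tcp_pos: [0.5982, -0.1173, 0.0875]
orientation: [1.996, 2.425, -0.0]
wrist_force: [0.7, -0.4, 0.6]
finger_gap: 0.0006
finger_force: 0.0
```

```bash
python3 -m creep '[[[0,1.6,-8,-1.6,0]]]';
```

```text
t: 5.35
tcp_pos: [0.5999, -0.1241, 0.0857]
orientation: [1.995, 2.427, 0.0]
wrist_force: [0.9, 0.9, 0.9]
finger_gap: 0.0005
finger_force: 0.0
```

```bash
python3 -m creep '[[[0,1.3,-6.7,-1.3,0],[0,1.2,-6,-1.2,0]]]';
```

```text
t: 5.55
tcp_pos: [0.6024, -0.1355, 0.0831]
orientation: [-1.993, -2.428, -0.001]
wrist_force: [-0.2, -0.9, 0.1]
finger_gap: 0.0007
finger_force: 0.0
```

```bash
python3 -m creep '[[[0,1.1,-5.5,-1.1,0],[0,1,-5.3,-1,0],[0,1,-5,-1,0],[0,1,-4.5,-0.9,0],[0,0.8,-4,-0.7,0],[0,0.6,-3,-0.6,0],[0,0.4,-2,-0.4,0],[0,0.2,-1,-0.2,0],[0,0,0,0,0]]]'; python3 - <<'E'
from roll import *
roll()
d=pickle.load(open('side.pkl','rb'));cv2.imwrite('pics/s2.png',d['color'][130:330,190:470,::-1].repeat(2,0).repeat(2,1))
E
```

```text
t: 6.45
tcp_pos: [0.6084, -0.1664, 0.0772]
orientation: [1.994, 2.427, -0.0]
wrist_force: [-0.3, -1.1, -0.4]
finger_gap: 0.0004
finger_force: 0.5
t 6.45 n 504 s [0.381] res 0.0017 tool [ 0.6084 -0.1664  0.0772] F [-0.35 -1.14 -0.44]
```

View pics/s2.png

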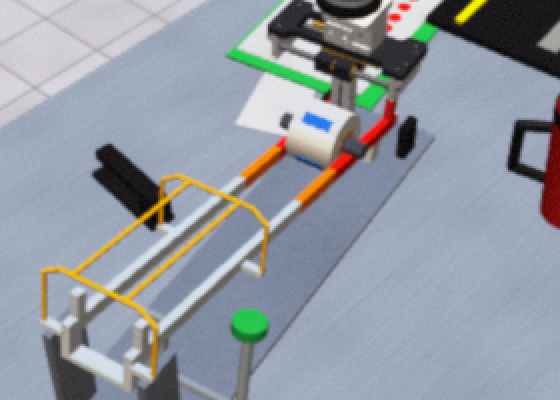

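The roll rests against the fingers on the red part, about 41 mm past red_edge and clear of the stops. I hold it here for more than two seconds.

```bash
python3 -m creep '[[[0,0,0,0,0],[0,0,0,0,0],[0,0,0,0,0],[0,0,0,0,0],[0,0,0,0,0],[0,0,0,0,0],[0,0,0,0,0],[0,0,0,0,0],[0,0,0,0,0],[0,0,0,0,0],[0,0,0,0,0],[0,0,0,0,0]]]' >/dev/null; python3 -m creep '[[[0,0,0,0,0],[0,0,0,0,0],[0,0,0,0,0],[0,0,0,0,0],[0,0,0,0,0],[0,0,0,0,0],[0,0,0,0,0],[0,0,0,0,0],[0,0,0,0,0],[0,0,0,0,0],[0,0,0,0,0],[0,0,0,0,0]]]'; python3 roll.py
python3 -m creep '[[[0,0.2,-1,-0.2,0],[0,0.4,-2,-0.4,0],[0,0.6,-3,-0.6,0],[0,0.8,-4,-0.8,0],[0,0.9,-4.5,-0.9,0],[0,0.9,-4.5,-0.9,0],[0,0.9,-4.5,-0.9,0],[0,0.9,-4.5,-0.9,0],[0,0.9,-4.5,-0.9,0],[0,0.9,-4.5,-0.9,0],[0,0.9,-4.5,-0.9,0],[0,0.9,-4.5,-0.9,0]]]'
```

```text
t: 8.9
tcp_pos: [0.6083, -0.1662, 0.0772]
orientation: [1.994, 2.427, -0.0]
wrist_force: [0.1, -3.9, 1.4]
finger_gap: 0.0005
finger_force: 1.7
t 8.9 n 503 s [0.3812] res 0.0017 tool [ 0.6083 -0.1662  0.0772] F [ 0.08 -3.93  1.41]
t: 10.15
tcp_pos: [0.6176, -0.2125, 0.068]
orientation: [-1.994, -2.427, -0.0]
wrist_force: [-0.1, -0.6, -1.1]
finger_gap: -0.0001
finger_force: 0.1
```

```bash
python3 -m creep '[[[0,0.8,-4,-0.8,0],[0,0.8,-4,-0.8,0],[0,0.8,-4,-0.8,0],[0,0.8,-3.8,-0.7,0],[0,0.7,-3.5,-0.7,0],[0,0.6,-3.2,-0.6,0],[0,0.6,-3,-0.6,0],[0,0.6,-3,-0.6,0],[0,0.6,-3,-0.6,0],[0,0.6,-3,-0.6,0],[0,0.6,-3,-0.6,0],[0,0.6,-3,-0.6,0]]]'; python3 roll.py
```

```text
t: 11.35
tcp_pos: [0.6257, -0.2528, 0.06]
orientation: [-1.994, -2.428, -0.0]
wrist_force: [-0.1, 0.2, 0.3]
finger_gap: 0.0005
finger_force: 0.0
t 11.35 n 472 s [0.4684] res 0.0019 tool [ 0.6257 -0.2528  0.06  ] F [-0.12  0.2   0.32]
```

```bash
python3 -m creep '[[[0,0.6,-3,-0.5,0],[0,0.6,-3,-0.5,0],[0,0.6,-3,-0.5,0],[0,0.6,-3,-0.5,0],[0,0.6,-3,-0.5,0]]]'>/dev/null; python3 - <<'E'
from roll import *
roll()
d=pickle.load(open('side.pkl','rb'));cv2.imwrite('pics/s3.png',cv2.resize(d['color'][120:250,280:460,::-1],None,fx=4,fy=4))
E
```

```text
t 11.9 n 475 s [0.4691] res 0.0019 tool [ 0.6287 -0.2679  0.0575] F [ 0.17 -0.65 -0.18]
```

View pics/s3.png

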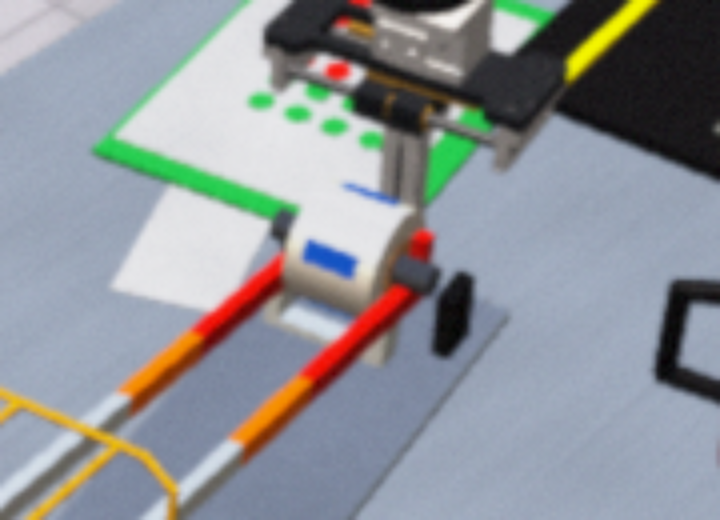

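The spindle rests against both stops, at about (285,230) and (425,255) in the crop, and the fingers are about 18 mm ahead of the roll. I withdraw forward a little, then up.

```bash
python3 -m creep '[[[0,1,-6,0,0],[0,1,-6,5,0],[0,0,0,20,0],[0,0,0,35,0],[0,0,0,40,0],[0,0,0,40,0],[0,0,0,30,0],[0,0,0,10,0],[0,0,0,0,0],[0,0,0,0,0],[0,0,0,0,0]]]'; python3 - <<'E'
from roll import *
roll(); roll()
d=grab('top');cv2.imwrite('pics/t3.png',d['color'][150:350,150:500,::-1].repeat(2,0).repeat(2,1))
E
```

```text
t: 13.05
tcp_pos: [0.6294, -0.2795, 0.2351]
orientation: [-1.992, -2.425, 0.002]
wrist_force: [0.9, 0.7, 0.4]
finger_gap: 0.0
finger_force: 0.0
t 13.05 n 414 s [0.4676] res 0.0015 tool [ 0.6294 -0.2795  0.2351] F [0.9  0.68 0.37]
t 13.1 n 412 s [0.4673] res 0.0016 tool [ 0.6296 -0.2794  0.2353] F [-0.01 -0.07 -0.32]
```

View pics/t3.png

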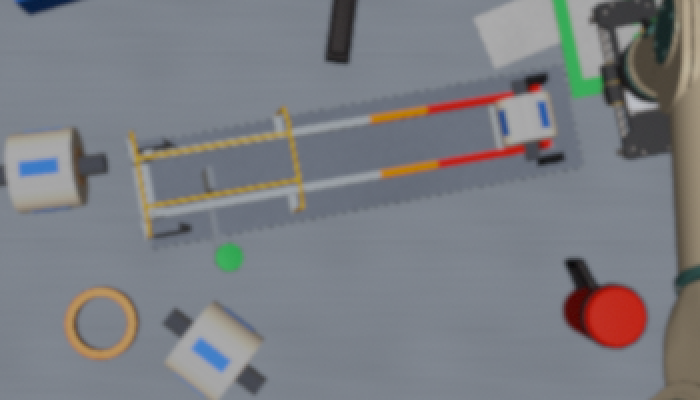

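The top view shows the roll at rest at the end stops (525,118). The hand is clear, and the tumbler, tape and stapler are where they were.

```bash
python3 -c "
from rig import ctrl
print(ctrl.close_job())"
```

```text
the job is handed in; nothing more can be done
None
```

The job is handed in at about 13 s: the roll was released, slowed onto the red part, held still there over two seconds about 41 mm past its edge, and left against both end stops with the hand clear and the bystanders unmoved; the wrist force peaked near 89 N (limit 120 N) as the plunger bottomed, and the moment and force of the catch were not seen directly.

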